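# Roll-check the printer's feed rollers

### The arm

A 6-joint arm with a two-finger parallel gripper is mounted at the origin on a cart in front of the work surface, level with it; the furniture and walls round the work are solid. World frame = base frame: x ahead of the robot, y to its left, z up, the work surface at z = 0. Lengths are in mm, angles in rad, forces in N, time in s.
With the tool pointing down it reaches from about 300 to 750 mm from the base axis. Payload 8.5 kg.
Tool frame: the origin (TCP) lies at the very end of the fingers, on their centre line; the grasp point (between the pads) lies behind it (arm.hold_point_z is the z of the grasp point in the tool frame, in mm); z points along the fingers, y is the line along which they close (so a half turn about z gives the same grasp; the last joint's range is limited). The gripper opens to 88 mm and grips with 3 to 60 N. Pads are 18 mm wide; open, the fingers measure 123 mm over their backs; the gripper's body (75 mm by 187 mm) begins 45 mm behind the grasp point.
Start: joints at [1.023, 0.381, 1.297, -0, 1.464, -0.215], TCP at [179.671, 519.807, 238.748] pointing down, gripper open.
Joint ranges: [-3.11, 3.11], [-0.89, 2.33], [0.22, 2.48], [-1.42, 4.56], [0.17, 2.85], [-2.88, 2.88]. Speed limits (rad/s): [2.39, 2.39, 3.14, 3.14, 3.14, 3.14].

### API

Orientations are given as a 3x3 rotation matrix whose columns are the frame's x, y, z axes.
In Python, from workcell import arm, eyes gives the robot as it stands.
- The arm moves only by the tool apply_moves, never from a script. Its argument "rows" is a list of rows, each an object of numbers: "dx", "dy", "dz": the shift along the world's x, y, z in mm; "rx", "ry", "rz": the turn, a rotation vector about the world's x, y, z in rad; "gripper": the opening, from 0 (shut) to 1 (fully open). A call has 1 to 20 rows; each row is the pose to reach, as a shift and turn from the pose commanded when the call began; what a row does not reach only later rows make up. A row lasts 1/10 s, in which the tool goes at most 50 mm and 8.59 degrees, less where a joint would pass 70% of its speed; a pose out of reach is approached as far as the arm can. A call with a gripper value outside its range is refused whole. The fingers move at their own pace and stop on an object; "grip_force" is the grip in N (left out, the last holds). Time passes only in rows, so rows that repeat a pose let the fingers close. It gives the time, the measured TCP pose, the force, the opening and the grip force at its end, in the units of the state.
- arm.get_state(): the state, without advancing time (a new reading comes with each control period).
- eyes.capture(name): name is "scene" or "side" or "wrist"; returns (picture, depth): 400x640x3 uint8, red, green, blue; 400x640 float32, mm along the optical axis (not along the pixel's ray), 0 where there is no reading.
- eyes.camera_info(name): a dict with "vertical_fov" (degrees; the focal length in pixels is half the picture's height over the tangent of half this angle, whatever the lens; pixels are square), "cx", "cy" (the principal point, pixels), "world_from_camera" (4x4, takes a point from camera to world coordinates). Camera axes: x right, y down, z forward; pixel columns grow to the right and rows downward; lengths in mm; the calibration is good to about 2 mm. A picture is of the moment at which its call begins: read the wrist's pose just before it. camera_info takes no time and is no camera call; for the wrist camera it gives the pose at the moment of the call.
- arm.job_done(): hands the job in; it is judged then, once.
The state is a dict: "clock": time; "q": joint angles; "joint_vel": joint speeds; "tau": joint torques, N m; "ee_pos": TCP position; "orientation": TCP orientation; "contact_force": force on the tool from outside, world axes, zero at the start; "wrist_torque": the same for the moment, N m; "gripper_width": opening from 0.0 (shut) to 1.0 (fully open); "finger_force": force on a finger pad.
Only numpy, scipy, OpenCV 4.12 (cv2) and the standard library are available. Lean on these libraries where they do the work, as an engineer would, in place of code of your own. Each camera call takes 0.05 s, during which the arm holds its last target. There are 200 camera calls.

### The job

Take the pressing board by its handle and with it roll each of the two feed rollers, one after the other, under light steady pressure across the check plate from the near posts to the far posts, feeling for wobble (the rubber must not be pressed hard). Then set the board down flat on the counter and put the roller that rocks up and down as it turns into the reject tray, leaving the true-running one on the plate; don't disturb the other things on the counter.

Things in the scene. Friction and masses are not known exactly. Their poses are not given: they have to be found in the camera images.
- check_plate: fixed flat aluminium check plate, 150 (x) by 190 (y) mm, top 12 mm above the counter. Origin at the centre of its underside; +x is the rolling direction, from near to far posts. Two lanes side by side, centred at y = +45 and -45 mm; 6 mm high ribs at y = 0 and +-90 mm. Each lane ends in a pair of posts 10 mm high, 34 mm apart (a finger fits between), inner faces at x = -40 and +40 mm
- far_end (a point): point on the plate's top on its centre line, level with the inner faces of the far posts (plate x = +40 mm, y = 0). A roller's centre travels from about plate x = -25 to +25 mm, a little over half a turn
- roller_a: dark rubber printer feed roller, nominally 28 mm diameter x 60 mm, 7 mm steel axle stubs 6 mm proud at each end, about 120 g. Origin in its middle; y along its axis, x and z turn as it rolls. Starts by the near posts of its lane, axis across it, origin 14 mm above the plate. Round, or worn oval (hard to see): then its top, 28 mm above the plate at first, rises to 30 mm at a quarter turn, back to 28 at a half
- roller_b: second roller, same nominal size, look and frame as roller_a, in the other lane; which lies in which lane varies, and either may be the oval one. Grip a roller across its diameter. Rubber is firm: 1 mm too low exceeds the limit. The board may press a roller with at most 20 N; hold about 4 to 8 N by feel, following its height as it turns, so that it rolls without slipping
- press_board: loose pressing board, 160 g: flat grey sole 90 (x) by 50 (y) by 8 mm, origin at the centre of its underside, z up; wooden bar handle upright on its middle. Over the sole, a roller moves half as far as the board: begin with the origin some 25 mm behind (-x) the roller's centre, end some 25 mm ahead of it (board travel about 100 mm)
- board_grip (a point): middle of the board's handle, 30 mm above the sole's underside. The handle is 18 mm thick in the board's x, 44 mm long in y, from 8 to 42 mm above the underside; a 3 mm thick steel foot plate, 30 mm in x, lies round its foot. Grip firmly across the thickness; so held, the board stays level
- reject_tray: fixed grey open reject tray, 150 (x) by 120 (y) by 35 mm high, walls and floor 4 to 5 mm thick. Origin at the centre of its underside
- steel_jug: bystander: small steel milk jug, 87 mm high. Origin under its centre
- loyalty_cards: bystander: stack of cards, 95x71x15 mm. Origin under its centre
- kitchen_timer: bystander: white kitchen timer lying flat, 69x72x21 mm. Origin under its centre
Mind the look-alikes: they are no part of the job. What is shaped like the roller_b but green or red is not meant.

How it is judged (in metres and radians):
On the way, in this order (a step that is already met when the one before it is completed fails the run):
1. one roller is rolling in the middle of its lane, turned by 60 degrees or more, pressed between board and plate with at least 1.5 N, while the other still lies near the near posts (((((z of roller_a in the frame of check_plate between 0.022 and 0.033 m and y of roller_a in the frame of check_plate between -0.085 and 0.085 m) and x of roller_a in the frame of check_plate between -0.012 and 0.012 m and angle between roller_a's own z axis and vertical above 1 rad and contact force between each of press_board, check_plate and roller_a above 1.5 N) and ((z of roller_b in the frame of check_plate between 0.022 and 0.033 m and y of roller_b in the frame of check_plate between -0.085 and 0.085 m) and x of roller_b in the frame of check_plate below -0.014 m)) or (((z of roller_b in the frame of check_plate between 0.022 and 0.033 m and y of roller_b in the frame of check_plate between -0.085 and 0.085 m) and x of roller_b in the frame of check_plate between -0.012 and 0.012 m and angle between roller_b's own z axis and vertical above 1 rad and contact force between each of press_board, check_plate and roller_b above 1.5 N) and ((z of roller_a in the frame of check_plate between 0.022 and 0.033 m and y of roller_a in the frame of check_plate between -0.085 and 0.085 m) and x of roller_a in the frame of check_plate below -0.014 m)))), for 0.1 s.
2. that roller lies in the far part of its lane (centre 14 mm or more past the middle) and the other is rolling likewise, pressed, in the middle of its lane (((((z of roller_a in the frame of check_plate between 0.022 and 0.033 m and y of roller_a in the frame of check_plate between -0.085 and 0.085 m) and x of roller_a in the frame of check_plate between -0.012 and 0.012 m and angle between roller_a's own z axis and vertical above 1 rad and contact force between each of press_board, check_plate and roller_a above 1.5 N) and ((z of roller_b in the frame of check_plate between 0.022 and 0.033 m and y of roller_b in the frame of check_plate between -0.085 and 0.085 m) and x of roller_b in the frame of check_plate above 0.014 m)) or (((z of roller_b in the frame of check_plate between 0.022 and 0.033 m and y of roller_b in the frame of check_plate between -0.085 and 0.085 m) and x of roller_b in the frame of check_plate between -0.012 and 0.012 m and angle between roller_b's own z axis and vertical above 1 rad and contact force between each of press_board, check_plate and roller_b above 1.5 N) and ((z of roller_a in the frame of check_plate between 0.022 and 0.033 m and y of roller_a in the frame of check_plate between -0.085 and 0.085 m) and x of roller_a in the frame of check_plate above 0.014 m)))), for 0.1 s.
3. both rollers lie in the far part of their lanes (z of roller_a in the frame of check_plate between 0.022 and 0.033 m and y of roller_a in the frame of check_plate between -0.085 and 0.085 m and x of each of roller_a, roller_b in the frame of check_plate above 0.014 m and z of roller_b in the frame of check_plate between 0.022 and 0.033 m and y of roller_b in the frame of check_plate between -0.085 and 0.085 m), for 0.2 s.
At the end, for the whole second after the job is handed in: The oval roller lies on the tray floor (centre inside the walls, under 26 mm above the counter), the round one on the plate between near and far posts (centre within 40 mm of the middle along x), the board sole down on the counter (within 6 mm, 0.1 rad), all at rest (rollers 30, board 20 mm/s) (x of roller_b in the frame of reject_tray between -0.07 and 0.07 m and y of roller_b in the frame of reject_tray between -0.055 and 0.055 m and height (world z) of roller_b between 0.01 and 0.026 m and z of roller_a in the frame of check_plate between 0.022 and 0.033 m and y of roller_a in the frame of check_plate between -0.085 and 0.085 m and x of roller_a in the frame of check_plate between -0.04 and 0.04 m and height (world z) of press_board below 0.006 m and angle between press_board's own z axis and vertical below 0.1 rad and linear speed of each of roller_b, roller_a below 0.03 m/s and linear speed of press_board below 0.02 m/s); the robot touches nothing.
It fails at once if the board presses a roller with more than 20 N (contact force between press_board and roller_a above 20 N or contact force between press_board and roller_b above 20 N).
It fails at once if the true-running roller leaves the plate (height (world z) of roller_a below 0.02 m).
It fails at once if a bystander (jug, cards, timer) is moved by more than 20 mm (distance of any of steel_jug, loyalty_cards, kitchen_timer from where it was at the start of the episode above 0.02 m).
It also fails if it takes over 72 s, if anything falls off the work surface, if the arm or the gripper's body presses on something with over 40 N, if the wrist force passes 120 N, or if a joint passes its speed limit or range.

## Working session

There is one attempt and no reset: what is moved stays moved. The work goes in short steps, Python scripts to look and compute and a tool call to move; the robot and the scene stay as the last step left them, time stands still between calls to the robot, and variables do not carry over. Pictures are saved under pics/ and viewed, at most 10 in all, crops included, and the job is handed in when it is done.

Besides the shell and the picture viewer there is one more tool, called after ">>>" as name(argument=value, ...) on one line, values as JSON. apply_moves: Moves the arm, as the interface text tells. Its arguments: {"type":"object","properties":{"rows":{"type":"array","items":{"type":"object","properties":{"dx":{"type":"number"},"dy":{"type":"number"},"dz":{"type":"number"},"rx":{"type":"number"},"ry":{"type":"number"},"rz":{"type":"number"},"gripper":{"type":"number"}}}},"grip_force":{"type":"number"}},"required":["rows"]}

```bash
mkdir -p pics; cat > h.py <<'E'
import numpy as np, cv2
from workcell import arm, eyes
def cap(n):
    i=eyes.camera_info(n); p,d=eyes.capture(n); return p,d,i
def world(d,i,u,v,dep=None):
    f=200/np.tan(np.radians(i["vertical_fov"]/2)); z=d[int(v),int(u)] if dep is None else dep
    return (np.array(i["world_from_camera"])@[(u-i["cx"])/f*z,(v-i["cy"])/f*z,z,1])[:3]
def cloud(d,i):
    f=200/np.tan(np.radians(i["vertical_fov"]/2)); v,u=np.mgrid[:400,:640]
    P=np.stack([(u-i["cx"])/f*d,(v-i["cy"])/f*d,d,np.ones_like(d)],-1)
    W=P@np.array(i["world_from_camera"]).T; W[d==0]=np.nan; return W[...,:3]
E
python3 - <<'E'
from h import *
p,d,i=cap("scene"); print(i); np.savez("s0.npz",p=p,d=d,W=cloud(d,i))
cv2.imwrite("pics/s0.png",cv2.resize(p[...,::-1],(800,500)))
s=arm.get_state(); print(s, arm.hold_point_z)
E
```

```text
{'vertical_fov': 50.31764330857906, 'cx': 326.9219214842493, 'cy': 199.1031018987098, 'world_from_camera': array([[ 6.60782365e-01, -5.18208322e-01,  5.42979558e-01,
         3.24161269e+01],
       [-7.50558670e-01, -4.61332729e-01,  4.73110764e-01,
        -4.93033098e+02],
       [ 5.32430619e-03, -7.20161265e-01, -6.93786281e-01,
         7.68819370e+02],
       [ 0.00000000e+00,  0.00000000e+00,  0.00000000e+00,
         1.00000000e+00]])}
{'clock': 0.05, 'q': array([ 1.02267828e+00,  3.81168927e-01,  1.29824113e+00,  1.39262394e-06,
        1.46358695e+00, -2.15302224e-01]), 'joint_vel': array([ 1.30753090e-03, -8.49024390e-04, -1.97088828e-03,  8.01059896e-05,
       -1.34094805e-03, -1.18817806e-03]), 'tau': array([ 3.00146632e-03, -4.39121211e+01, -2.25208461e+01,  7.15094456e-02,
        3.40910687e-02, -1.09203327e-04]), 'ee_pos': array([179.54444233, 519.57807622, 238.15892612]), 'orientation': array([[-9.45125987e-01,  3.26705268e-01, -7.32963743e-04],
       [ 3.26705951e-01,  9.45125276e-01, -1.19790158e-03],
       [ 3.01381802e-04, -1.37163153e-03, -9.99999014e-01]]), 'contact_force': array([ 0.5299801 ,  1.05636557, -0.16360172]), 'wrist_torque': array([ 0.02463697, -0.02395398, -0.00794131]), 'finger_force': 0.0, 'gripper_width': 0.9995575307265931} -18.700000000000003
```

View pics/s0.png

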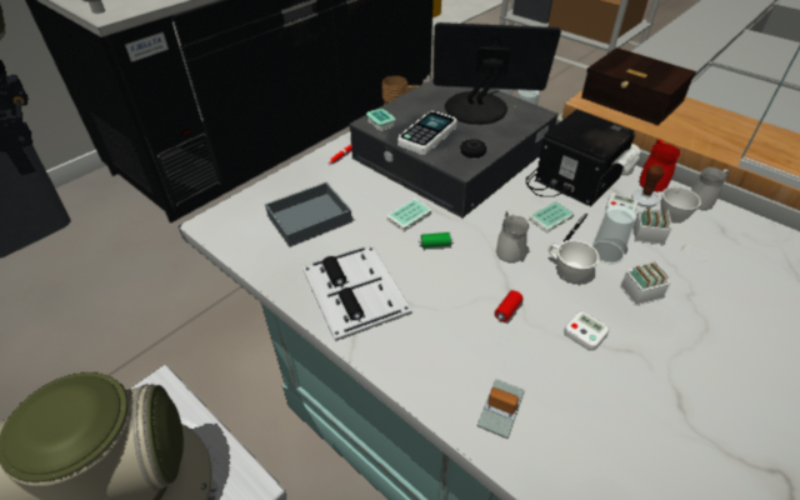

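The scene camera shows (800x500 view) the plate at (357,290) with dark rollers at (333,270) and (350,303). The board is at (502,400) and the tray at (310,213). The look-alikes are the green roller (436,240) and the red roller (508,305), which are not wanted. A closer crop follows.

```bash
python3 - <<'E'
from h import *
p=np.load("s0.npz")["p"][...,::-1]
a=cv2.resize(p[192:272,235:335],(500,400),interpolation=cv2.INTER_CUBIC)
b=cv2.resize(p[295:355,375:425],(300,360),interpolation=cv2.INTER_CUBIC)
m=np.zeros((400,800,3),np.uint8); m[:,:500]=a; m[:360,500:]=b
cv2.imwrite("pics/c0.png",m)
E
```

```text
(no output)
```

View pics/c0.png

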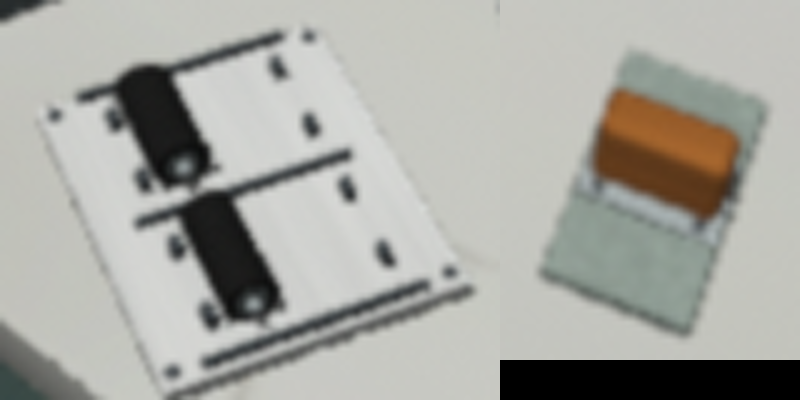

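The crop confirms two black rollers, each in a lane and next to its left-hand (near) posts; +x runs to the upper right. The board is seen with its handle across the short side. Plate corners in crop pixels: (40,115), (165,395), (472,290), (318,25).

```bash
cat >> h.py <<'E'
def ray(i,u,v,z):
    f=200/np.tan(np.radians(i["vertical_fov"]/2)); M=np.array(i["world_from_camera"])
    r=M[:3,:3]@[(u-i["cx"])/f,(v-i["cy"])/f,1]; o=M[:3,3]; return o+r*(z-o[2])/r[2]
def fitrect(L,P):
    "2D rigid fit L->P"
    L=np.array(L,float);P=np.array(P)[:,:2];c=P.mean(0);l=L.mean(0)
    U,S,V=np.linalg.svd((L-l).T@(P-c));R=V.T@np.diag([1,np.linalg.det(V.T@U.T)])@U.T
    t=c-R@l; return t,np.arctan2(R[1,0],R[0,0]),np.linalg.norm(L@R.T+t-P,axis=1)
E
python3 - <<'E'
from h import *
i=eyes.camera_info("scene"); W=np.load("s0.npz")["W"]
C=[(40,115),(165,395),(472,290),(318,25)]
P=[ray(i,235+u/5,192+v/5,12) for u,v in C]
print("plate",fitrect([(-75,95),(-75,-95),(75,-95),(75,95)],P))
for u,v in [(165,100),(230,240),(420,270)]: print(W[192+v//5,235+u//5])
B=[(628,45),(768,105),(690,335),(540,270)]
P=[ray(i,375+(u-500)/6,295+v/6,8) for u,v in B]; print(np.round(P,1))
print("board",fitrect([(45,25),(45,-25),(-45,-25),(-45,25)],P))
H=[(615,90),(740,140)]; print([ray(i,375+(u-500)/6,295+v/6,42) for u,v in H])
T=[(267,210),(322,185),(352,208),(295,240)]
P=[ray(i,u/1.25,v/1.25,35) for u,v in T]; print(np.round(P,1))
for nm,(u,v) in dict(tray=(310,215),jug=(513,235),cards=(410,215),timer=(586,330),red=(508,305),green=(436,240)).items(): print(nm,W[int(v/1.25),int(u/1.25)].round())
E
```

```text
plate (array([475.01668388,  25.23603105]), np.float64(-0.41816418112730946), array([2.36633083, 2.29499485, 2.02513482, 1.0674629 ]))
[476.05613234  80.02674884  39.67974466]
[434.79832309  -6.9227588   40.69538197]
[495.43678261 -66.52519347  12.91348877]
[[ 492.6 -283.7    8. ]
 [ 504.6 -332.4    8. ]
 [ 418.7 -358.3    8. ]
 [ 405.3 -310.1    8. ]]
board (array([ 455.30228804, -321.10738066]), np.float64(0.2847766077046437), array([1.34327028, 0.90843752, 0.66554836, 0.37945666]))
[array([ 455.35908477, -299.51510997,   42.        ]), array([ 466.84899871, -339.6891589 ,   42.        ])]
[[494.9 313.8  35. ]
 [632.8 292.   35. ]
 [620.9 182.7  35. ]
 [473.6 195.8  35. ]]
tray [566. 262.   5.]
jug [ 735. -146.   78.]
cards [705.  89.  15.]
timer [ 671. -349.   19.]
red [ 623. -218.   26.]
green [671.  -8.  24.]
```

>>> apply_moves(rows=[{"dx":276,"dy":-841,"dz":-60,"rz":-0.953,"gripper":0.7},{"dx":276,"dy":-841,"dz":-60,"rz":-0.953,"gripper":0.7},{"dx":276,"dy":-841,"dz":-60,"rz":-0.953,"gripper":0.7},{"dx":276,"dy":-841,"dz":-60,"rz":-0.953,"gripper":0.7},{"dx":276,"dy":-841,"dz":-60,"rz":-0.953,"gripper":0.7},{"dx":276,"dy":-841,"dz":-60,"rz":-0.953,"gripper":0.7},{"dx":276,"dy":-841,"dz":-60,"rz":-0.953,"gripper":0.7},{"dx":276,"dy":-841,"dz":-60,"rz":-0.953,"gripper":0.7},{"dx":276,"dy":-841,"dz":-60,"rz":-0.953,"gripper":0.7},{"dx":276,"dy":-841,"dz":-60,"rz":-0.953,"gripper":0.7},{"dx":276,"dy":-841,"dz":-60,"rz":-0.953,"gripper":0.7},{"dx":276,"dy":-841,"dz":-60,"rz":-0.953,"gripper":0.7},{"dx":276,"dy":-841,"dz":-60,"rz":-0.953,"gripper":0.7},{"dx":276,"dy":-841,"dz":-60,"rz":-0.953,"gripper":0.7},{"dx":276,"dy":-841,"dz":-60,"rz":-0.953,"gripper":0.7},{"dx":276,"dy":-841,"dz":-60,"rz":-0.953,"gripper":0.7},{"dx":276,"dy":-841,"dz":-60,"rz":-0.953,"gripper":0.7},{"dx":276,"dy":-841,"dz":-60,"rz":-0.953,"gripper":0.7},{"dx":276,"dy":-841,"dz":-60,"rz":-0.953,"gripper":0.7},{"dx":276,"dy":-841,"dz":-60,"rz":-0.953,"gripper":0.7}])

```text
$.rows[0]: bad value
```

>>> apply_moves(rows=[{"dx":14,"dy":-42,"dz":0,"rx":0,"ry":0,"rz":-0.1,"gripper":0.7}])

```text
clock: 0.15
ee_pos: [193.1, 479.4, 237.6]
orientation: [[-0.909, 0.418, -0.001], [0.418, 0.909, -0.0], [0.001, -0.0, -1.0]]
contact_force: [1.3, -0.2, 0.1]
gripper_width: 0.931
finger_force: 0.0
```

>>> apply_moves(rows=[{"dx":262,"dy":-799,"dz":-60,"rx":0,"ry":0,"rz":-0.853,"gripper":0.7},{"dx":262,"dy":-799,"dz":-60,"rx":0,"ry":0,"rz":-0.853,"gripper":0.7},{"dx":262,"dy":-799,"dz":-60,"rx":0,"ry":0,"rz":-0.853,"gripper":0.7},{"dx":262,"dy":-799,"dz":-60,"rx":0,"ry":0,"rz":-0.853,"gripper":0.7},{"dx":262,"dy":-799,"dz":-60,"rx":0,"ry":0,"rz":-0.853,"gripper":0.7},{"dx":262,"dy":-799,"dz":-60,"rx":0,"ry":0,"rz":-0.853,"gripper":0.7},{"dx":262,"dy":-799,"dz":-60,"rx":0,"ry":0,"rz":-0.853,"gripper":0.7},{"dx":262,"dy":-799,"dz":-60,"rx":0,"ry":0,"rz":-0.853,"gripper":0.7},{"dx":262,"dy":-799,"dz":-60,"rx":0,"ry":0,"rz":-0.853,"gripper":0.7},{"dx":262,"dy":-799,"dz":-60,"rx":0,"ry":0,"rz":-0.853,"gripper":0.7},{"dx":262,"dy":-799,"dz":-60,"rx":0,"ry":0,"rz":-0.853,"gripper":0.7},{"dx":262,"dy":-799,"dz":-60,"rx":0,"ry":0,"rz":-0.853,"gripper":0.7},{"dx":262,"dy":-799,"dz":-60,"rx":0,"ry":0,"rz":-0.853,"gripper":0.7},{"dx":262,"dy":-799,"dz":-60,"rx":0,"ry":0,"rz":-0.853,"gripper":0.7},{"dx":262,"dy":-799,"dz":-60,"rx":0,"ry":0,"rz":-0.853,"gripper":0.7},{"dx":262,"dy":-799,"dz":-60,"rx":0,"ry":0,"rz":-0.853,"gripper":0.7},{"dx":262,"dy":-799,"dz":-60,"rx":0,"ry":0,"rz":-0.853,"gripper":0.7},{"dx":262,"dy":-799,"dz":-60,"rx":0,"ry":0,"rz":-0.853,"gripper":0.7}])

```text
clock: 1.95
ee_pos: [456.1, -325.4, 177.0]
orientation: [[-0.278, 0.961, -0.001], [0.961, 0.278, 0.0], [0.0, -0.001, -1.0]]
contact_force: [0.9, 0.5, -1.3]
gripper_width: 0.703
finger_force: 0.0
```

```bash
python3 - <<'E'
from h import *
p,d,i=cap("wrist");np.savez("w0.npz",p=p,d=d,i=np.array(i["world_from_camera"])); print(arm.get_state()["ee_pos"],i)
cv2.imwrite("pics/w0.png",p[...,::-1]); W=cloud(d,i)
hsv=cv2.cvtColor(p,cv2.COLOR_RGB2HSV)
m=(W[...,2]>34)&(W[...,2]<50)&(np.hypot(W[...,0]-455,W[...,1]+321)<60)
P=W[m][:,:2].astype(np.float32); print(len(P),np.median(W[m][:,2]),cv2.minAreaRect(P))
m=(W[...,2]>4)&(W[...,2]<50)&(np.hypot(W[...,0]-455,W[...,1]+321)<70)
P=W[m][:,:2].astype(np.float32); print(len(P),cv2.minAreaRect(P))
E
```

```text
[ 455.49831637 -322.78064175  177.34115763] {'vertical_fov': 66.00897032315349, 'cx': 320.28491361033446, 'cy': 197.55516475325575, 'world_from_camera': array([[ 9.60499460e-01,  2.66199800e-01,  8.11076678e-02,
         4.35575639e+02],
       [ 2.78281679e-01, -9.18474970e-01, -2.81003625e-01,
        -2.52933294e+02],
       [-3.07745924e-04,  2.92474608e-01, -9.56273240e-01,
         3.22651648e+02],
       [ 0.00000000e+00,  0.00000000e+00,  0.00000000e+00,
         1.00000000e+00]])}
848 41.14504324962587 ((456.7027587890625, -317.216064453125), (17.39236068725586, 43.20685577392578), 16.60561752319336)
4118 ((456.9908142089844, -317.7503967285156), (90.03294372558594, 50.31550979614258), 16.5355224609375)
```

View pics/w0.png

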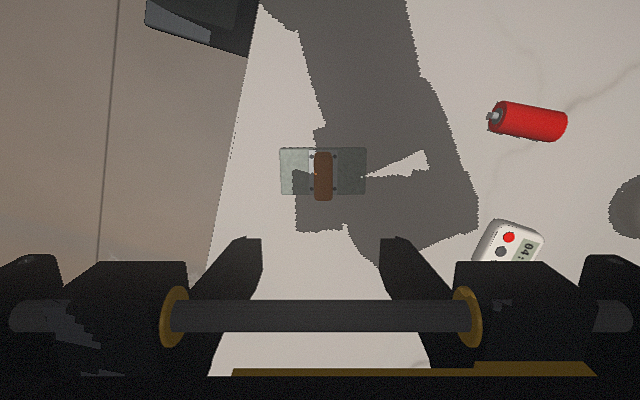

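The wrist picture shows the board at (323,172) between the fingers, with the red roller and the timer well clear. It measures 90x50 mm with the handle at z 41, as specified.

>>> apply_moves(rows=[{"dx":0.5,"dy":2,"dz":-40,"rx":0,"ry":0,"rz":0,"gripper":0.7},{"dx":0.5,"dy":2,"dz":-80,"rx":0,"ry":0,"rz":0,"gripper":0.7},{"dx":0.5,"dy":2,"dz":-120,"rx":0,"ry":0,"rz":0,"gripper":0.7},{"dx":0.5,"dy":2,"dz":-145,"rx":0,"ry":0,"rz":0,"gripper":0.7},{"dx":0.5,"dy":2,"dz":-158,"rx":0,"ry":0,"rz":0,"gripper":0.7},{"dx":0.5,"dy":2,"dz":-164,"rx":0,"ry":0,"rz":0,"gripper":0.7},{"dx":0.5,"dy":2,"dz":-164,"rx":0,"ry":0,"rz":0,"gripper":0.7},{"dx":0.5,"dy":2,"dz":-164,"rx":0,"ry":0,"rz":0,"gripper":0.6}])

```text
clock: 2.8
ee_pos: [456.6, -319.4, 16.0]
orientation: [[-0.281, 0.96, 0.001], [0.96, 0.281, -0.001], [-0.002, 0.001, -1.0]]
contact_force: [0.4, -0.6, 0.8]
gripper_width: 0.633
finger_force: 0.0
```

>>> apply_moves(grip_force=50, rows=[{"dx":0,"dy":0,"dz":-1,"rx":0,"ry":0,"rz":0,"gripper":0.4},{"dx":0,"dy":0,"dz":-1,"rx":0,"ry":0,"rz":0,"gripper":0.1},{"dx":0,"dy":0,"dz":-1,"rx":0,"ry":0,"rz":0,"gripper":0.1},{"dx":0,"dy":0,"dz":-1,"rx":0,"ry":0,"rz":0,"gripper":0.1},{"dx":0,"dy":0,"dz":-1,"rx":0,"ry":0,"rz":0,"gripper":0.1},{"dx":0,"dy":0,"dz":-1,"rx":0,"ry":0,"rz":0,"gripper":0.1},{"dx":0,"dy":0,"dz":-1,"rx":0,"ry":0,"rz":0,"gripper":0.1},{"dx":0,"dy":0,"dz":-1,"rx":0,"ry":0,"rz":0,"gripper":0.1}])

```text
clock: 3.6
ee_pos: [456.2, -319.2, 13.9]
orientation: [[-0.281, 0.96, 0.0], [0.96, 0.281, -0.0], [-0.0, 0.0, -1.0]]
contact_force: [0.0, 0.9, 1.8]
gripper_width: 0.202
finger_force: 50.0
```

>>> apply_moves(rows=[{"dx":0,"dy":0,"dz":15,"rx":0,"ry":0,"rz":0,"gripper":0.1},{"dx":0,"dy":0,"dz":50,"rx":0,"ry":0,"rz":0,"gripper":0.1},{"dx":-5,"dy":40,"dz":86,"rx":0,"ry":0,"rz":-0.1,"gripper":0.1},{"dx":-5,"dy":80,"dz":126,"rx":0,"ry":0,"rz":-0.2,"gripper":0.1},{"dx":-5,"dy":120,"dz":156,"rx":0,"ry":0,"rz":-0.3,"gripper":0.1},{"dx":-5,"dy":160,"dz":186,"rx":0,"ry":0,"rz":-0.4,"gripper":0.1},{"dx":-5,"dy":200,"dz":186,"rx":0,"ry":0,"rz":-0.5,"gripper":0.1},{"dx":-5,"dy":240,"dz":186,"rx":0,"ry":0,"rz":-0.6,"gripper":0.1},{"dx":-5,"dy":270,"dz":186,"rx":0,"ry":0,"rz":-0.7,"gripper":0.1},{"dx":-5,"dy":289,"dz":186,"rx":0,"ry":0,"rz":-0.703,"gripper":0.1},{"dx":-5,"dy":289,"dz":186,"rx":0,"ry":0,"rz":-0.703,"gripper":0.1},{"dx":-5,"dy":289,"dz":186,"rx":0,"ry":0,"rz":-0.703,"gripper":0.1},{"dx":-5,"dy":289,"dz":186,"rx":0,"ry":0,"rz":-0.703,"gripper":0.1},{"dx":-5,"dy":289,"dz":186,"rx":0,"ry":0,"rz":-0.703,"gripper":0.1},{"dx":-5,"dy":289,"dz":186,"rx":0,"ry":0,"rz":-0.703,"gripper":0.1}])

```text
clock: 5.1
ee_pos: [451.2, -30.9, 199.6]
orientation: [[0.407, 0.913, -0.0], [0.913, -0.407, 0.0], [-0.0, -0.0, -1.0]]
contact_force: [-0.4, 0.1, -1.8]
gripper_width: 0.201
finger_force: 50.0
```

```bash
python3 - <<'E'
from h import *
p,d,i=cap("wrist");np.savez("w1.npz",p=p,d=d,i=np.array(i["world_from_camera"]));s=arm.get_state(); print(s["clock"],s["ee_pos"],s["contact_force"],s["gripper_width"])
cv2.imwrite("pics/w1.png",p[...,::-1])
E
```

```text
5.15 [451.19014659 -30.72817346 199.68375189] [ 0.94924825 -0.198535   -1.31984517] 0.2013294553463319
```

View pics/w1.png

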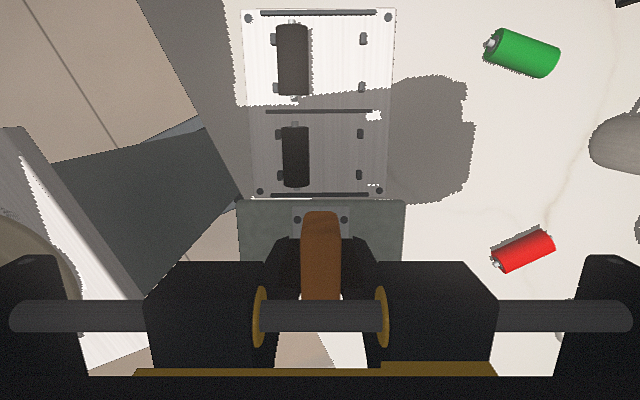

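The wrist picture shows the plate with screw holes at (249,18), (388,18), (260,191) and (379,191). The rollers are at (293,59) and (296,156). The board is held level, its front edge spanning (237..405, 200).

```bash
python3 - <<'E'
from h import *
z=np.load("w1.npz");d=z["d"];i=eyes.camera_info("wrist");i["world_from_camera"]=z["i"];W=cloud(d,i)
H=np.array([ray(i,u,v,12) for u,v in [(249,18),(388,18),(260,191),(379,191)]])[:,:2]
print(H.round(1),np.linalg.norm(H[0]-H[1]),np.linalg.norm(H[2]-H[3]),np.linalg.norm(H[0]-H[2]),"c",H.mean(0))
e=H[1]-H[0]+H[3]-H[2];y=np.arctan2(e[1],e[0]);print("yaw",y)
c=H.mean(0)
# plate points via depth
m=(abs(W[...,2]-12)<4)&(np.linalg.norm(W[...,:2]-c,axis=-1)<125); m[195:]=False
print("rect",cv2.minAreaRect(W[m][:,:2].astype(np.float32)),np.median(W[m][:,2]))
R=np.array([[np.cos(y),np.sin(y)],[-np.sin(y),np.cos(y)]])
for n,(r0,r1,c0,c1) in dict(up=(20,100,272,315),low=(120,192,278,315)).items():
    w=W[r0:r1,c0:c1].reshape(-1,3);w=w[(w[:,2]>30)&(w[:,2]<46)]
    r=cv2.minAreaRect(w[:,:2].astype(np.float32)); print(n,len(w),np.percentile(w[:,2],[50,98]),r,"plate xy",R@(np.array(r[0])-c), R@(w[w[:,2]>37][:,:2].mean(0)-c))
bw=W[200:235,240:400].reshape(-1,3);bw=bw[(bw[:,2]>180)&(bw[:,2]<205)];print("board top z",np.median(bw[:,2]),"y-edge", (R@(bw[:,:2]-c).T).max(1),(R@(bw[:,:2]-c).T).min(1))
E
```

```text
[[451.8 137.4]
 [573.8  83.1]
 [382.2 -20.6]
 [504.5 -75. ]] 133.48907584185943 133.80847857201175 172.62680868391553 c [478.08547868  31.24699991]
yaw -0.41866626286228553
rect ((478.63043212890625, 33.49896240234375), (187.16986083984375, 150.43310546875), 66.41495513916016) 11.601057895253518
up 2109 [37.90534879 40.49781473] ((473.7552795410156, 83.76405334472656), (68.48435974121094, 28.259014129638672), 66.30878448486328) plate xy [-25.30661051  46.22085017] [-24.9111622   46.89136024]
low 1497 [37.64254721 40.23194123] ((438.71337890625, 2.9837913513183594), (65.98863220214844, 26.201698303222656), 65.86215209960938) plate xy [-24.48142024 -41.82859383] [-24.2559444  -43.59702818]
board top z 193.43418499889916 y-edge [ 43.59492708 -40.5980783 ] [-41.92519639 -59.59692964]
```

>>> apply_moves(rows=[{"dx":-36.5,"dy":41.5,"dz":-40,"rx":0,"ry":0,"rz":0,"gripper":0.1},{"dx":-36.5,"dy":41.5,"dz":-80,"rx":0,"ry":0,"rz":0,"gripper":0.1},{"dx":-36.5,"dy":41.5,"dz":-110,"rx":0,"ry":0,"rz":0,"gripper":0.1},{"dx":-36.5,"dy":41.5,"dz":-130,"rx":0,"ry":0,"rz":0,"gripper":0.1},{"dx":-36.5,"dy":41.5,"dz":-139,"rx":0,"ry":0,"rz":0,"gripper":0.1},{"dx":-36.5,"dy":41.5,"dz":-139,"rx":0,"ry":0,"rz":0,"gripper":0.1},{"dx":-36.5,"dy":41.5,"dz":-139,"rx":0,"ry":0,"rz":0,"gripper":0.1},{"dx":-36.5,"dy":41.5,"dz":-139,"rx":0,"ry":0,"rz":0,"gripper":0.1}])

```text
clock: 5.95
ee_pos: [415.3, 11.0, 61.7]
orientation: [[0.406, 0.914, 0.002], [0.914, -0.406, -0.001], [0.0, 0.002, -1.0]]
contact_force: [-0.4, 0.3, -1.2]
gripper_width: 0.197
finger_force: 50.0
```

```bash
python3 - <<'E'
from h import *
F=[]
for k in range(12):
    eyes.capture("side"); s=arm.get_state(); F.append(np.r_[s["contact_force"],s["ee_pos"]])
F=np.array(F);print(F.mean(0).round(2),F.std(0).round(2),s["clock"])
E
```

```text
[-1.6000e-01 -1.9000e-01 -1.7400e+00  4.1483e+02  1.1260e+01  6.1060e+01] [0.36 0.42 0.48 0.18 0.06 0.29] 6.55
```

>>> apply_moves(rows=[{"dx":0,"dy":0,"dz":-2,"rx":0,"ry":0,"rz":0,"gripper":0.1},{"dx":0,"dy":0,"dz":-4,"rx":0,"ry":0,"rz":0,"gripper":0.1},{"dx":0,"dy":0,"dz":-5,"rx":0,"ry":0,"rz":0,"gripper":0.1},{"dx":0,"dy":0,"dz":-5.5,"rx":0,"ry":0,"rz":0,"gripper":0.1},{"dx":0,"dy":0,"dz":-5.5,"rx":0,"ry":0,"rz":0,"gripper":0.1},{"dx":0,"dy":0,"dz":-5.5,"rx":0,"ry":0,"rz":0,"gripper":0.1}])

```text
clock: 7.15
ee_pos: [414.7, 11.3, 55.2]
orientation: [[0.406, 0.914, -0.0], [0.914, -0.406, 0.0], [0.0, -0.0, -1.0]]
contact_force: [0.1, 0.6, -1.6]
gripper_width: 0.202
finger_force: 50.0
```

>>> apply_moves(rows=[{"dx":0,"dy":0,"dz":-0.2,"rx":0,"ry":0,"rz":0,"gripper":0.1},{"dx":0,"dy":0,"dz":-0.4,"rx":0,"ry":0,"rz":0,"gripper":0.1},{"dx":0,"dy":0,"dz":-0.4,"rx":0,"ry":0,"rz":0,"gripper":0.1},{"dx":0,"dy":0,"dz":-0.4,"rx":0,"ry":0,"rz":0,"gripper":0.1}])

```text
clock: 7.55
ee_pos: [414.7, 11.3, 54.9]
orientation: [[0.406, 0.914, 0.0], [0.914, -0.406, 0.0], [0.0, 0.0, -1.0]]
contact_force: [-0.0, 0.7, -1.0]
gripper_width: 0.196
finger_force: 50.0
```

>>> apply_moves(rows=[{"dx":0,"dy":0,"dz":-0.2,"rx":0,"ry":0,"rz":0,"gripper":0.1},{"dx":0,"dy":0,"dz":-0.4,"rx":0,"ry":0,"rz":0,"gripper":0.1},{"dx":0,"dy":0,"dz":-0.4,"rx":0,"ry":0,"rz":0,"gripper":0.1},{"dx":0,"dy":0,"dz":-0.4,"rx":0,"ry":0,"rz":0,"gripper":0.1}])

```text
clock: 7.95
ee_pos: [414.7, 11.3, 54.5]
orientation: [[0.406, 0.914, 0.0], [0.914, -0.406, -0.0], [0.0, 0.0, -1.0]]
contact_force: [-0.1, -0.2, -2.6]
gripper_width: 0.197
finger_force: 50.0
```

>>> apply_moves(rows=[{"dx":0,"dy":0,"dz":-0.2,"rx":0,"ry":0,"rz":0,"gripper":0.1},{"dx":0,"dy":0,"dz":-0.4,"rx":0,"ry":0,"rz":0,"gripper":0.1},{"dx":0,"dy":0,"dz":-0.4,"rx":0,"ry":0,"rz":0,"gripper":0.1},{"dx":0,"dy":0,"dz":-0.4,"rx":0,"ry":0,"rz":0,"gripper":0.1}])

```text
clock: 8.35
ee_pos: [414.7, 11.3, 54.0]
orientation: [[0.406, 0.914, 0.0], [0.914, -0.406, 0.0], [0.0, 0.0, -1.0]]
contact_force: [-0.6, 0.7, -2.2]
gripper_width: 0.202
finger_force: 50.0
```

>>> apply_moves(rows=[{"dx":0,"dy":0,"dz":-0.2,"rx":0,"ry":0,"rz":0,"gripper":0.1},{"dx":0,"dy":0,"dz":-0.3,"rx":0,"ry":0,"rz":0,"gripper":0.1},{"dx":0,"dy":0,"dz":-0.3,"rx":0,"ry":0,"rz":0,"gripper":0.1},{"dx":0,"dy":0,"dz":-0.3,"rx":0,"ry":0,"rz":0,"gripper":0.1}])

```text
clock: 8.75
ee_pos: [414.8, 11.3, 53.8]
orientation: [[0.406, 0.914, 0.0], [0.914, -0.406, -0.0], [0.0, 0.0, -1.0]]
contact_force: [0.6, 0.4, -0.5]
gripper_width: 0.194
finger_force: 50.0
```

>>> apply_moves(rows=[{"dx":0,"dy":0,"dz":-0.1,"rx":0,"ry":0,"rz":0,"gripper":0.1},{"dx":0,"dy":0,"dz":-0.2,"rx":0,"ry":0,"rz":0,"gripper":0.1},{"dx":0,"dy":0,"dz":-0.2,"rx":0,"ry":0,"rz":0,"gripper":0.1},{"dx":0,"dy":0,"dz":-0.2,"rx":0,"ry":0,"rz":0,"gripper":0.1}])

```text
clock: 9.15
ee_pos: [414.9, 11.3, 53.7]
orientation: [[0.406, 0.914, 0.001], [0.914, -0.406, -0.0], [0.0, 0.001, -1.0]]
contact_force: [-0.1, -0.1, 3.4]
gripper_width: 0.196
finger_force: 50.0
```

>>> apply_moves(rows=[{"dx":1.83,"dy":-0.81,"dz":0,"rx":0,"ry":0,"rz":0,"gripper":0.1},{"dx":3.66,"dy":-1.63,"dz":0,"rx":0,"ry":0,"rz":0,"gripper":0.1},{"dx":5.48,"dy":-2.44,"dz":0,"rx":0,"ry":0,"rz":0,"gripper":0.1},{"dx":7.31,"dy":-3.25,"dz":0,"rx":0,"ry":0,"rz":0,"gripper":0.1},{"dx":9.14,"dy":-4.07,"dz":0,"rx":0,"ry":0,"rz":0,"gripper":0.1},{"dx":9.14,"dy":-4.07,"dz":0,"rx":0,"ry":0,"rz":0,"gripper":0.1},{"dx":9.14,"dy":-4.07,"dz":0,"rx":0,"ry":0,"rz":0,"gripper":0.1}])

```text
clock: 9.85
ee_pos: [424.2, 7.1, 53.7]
orientation: [[0.406, 0.914, 0.001], [0.914, -0.406, -0.0], [0.0, 0.001, -1.0]]
contact_force: [0.6, 0.2, 5.4]
gripper_width: 0.2
finger_force: 50.0
```

```bash
cat > f.py <<'E'
from h import *
F=[]
for k in range(4):
    eyes.capture("side"); s=arm.get_state(); F.append(np.r_[s["contact_force"],s["ee_pos"]])
F=np.array(F);print("press",(F.mean(0)[2]+1.74).round(2),F.mean(0).round(2),s["clock"])
E
python3 f.py
```

```text
press 6.92 [ 2.6000e-01 -2.3000e-01  5.1800e+00  4.2417e+02  7.1500e+00  5.3680e+01] 10.05
```

>>> apply_moves(rows=[{"dx":1.83,"dy":-0.81,"dz":0.05,"rx":0,"ry":0,"rz":0,"gripper":0.1},{"dx":3.66,"dy":-1.63,"dz":0.1,"rx":0,"ry":0,"rz":0,"gripper":0.1},{"dx":5.48,"dy":-2.44,"dz":0.1,"rx":0,"ry":0,"rz":0,"gripper":0.1},{"dx":5.48,"dy":-2.44,"dz":0.1,"rx":0,"ry":0,"rz":0,"gripper":0.1},{"dx":5.48,"dy":-2.44,"dz":0.1,"rx":0,"ry":0,"rz":0,"gripper":0.1}])

```text
clock: 10.55
ee_pos: [429.5, 4.8, 53.7]
orientation: [[0.406, 0.914, 0.001], [0.914, -0.406, -0.0], [0.0, 0.001, -1.0]]
contact_force: [0.8, 0.3, 5.0]
gripper_width: 0.205
finger_force: 50.0
```

```bash
python3 f.py
```

```text
press 6.73 [5.0000e-02 8.5000e-01 4.9900e+00 4.2947e+02 4.8000e+00 5.3710e+01] 10.75
```

>>> apply_moves(rows=[{"dx":1.83,"dy":-0.81,"dz":0.05,"rx":0,"ry":0,"rz":0,"gripper":0.1},{"dx":3.66,"dy":-1.63,"dz":0.1,"rx":0,"ry":0,"rz":0,"gripper":0.1},{"dx":5.48,"dy":-2.44,"dz":0.1,"rx":0,"ry":0,"rz":0,"gripper":0.1},{"dx":5.48,"dy":-2.44,"dz":0.1,"rx":0,"ry":0,"rz":0,"gripper":0.1},{"dx":5.48,"dy":-2.44,"dz":0.1,"rx":0,"ry":0,"rz":0,"gripper":0.1}])

```text
clock: 11.25
ee_pos: [434.9, 2.4, 53.7]
orientation: [[0.406, 0.914, 0.0], [0.914, -0.406, 0.0], [0.0, 0.0, -1.0]]
contact_force: [1.5, 1.7, 4.9]
gripper_width: 0.2
finger_force: 50.0
```

```bash
python3 f.py
```

```text
press 5.57 [  0.92   1.84   3.83 434.76   2.41  53.74] 11.45
```

>>> apply_moves(rows=[{"dx":1.83,"dy":-0.81,"dz":0,"rx":0,"ry":0,"rz":0,"gripper":0.1},{"dx":3.66,"dy":-1.63,"dz":0,"rx":0,"ry":0,"rz":0,"gripper":0.1},{"dx":5.48,"dy":-2.44,"dz":0,"rx":0,"ry":0,"rz":0,"gripper":0.1},{"dx":7.31,"dy":-3.25,"dz":0,"rx":0,"ry":0,"rz":0,"gripper":0.1},{"dx":9.14,"dy":-4.07,"dz":0,"rx":0,"ry":0,"rz":0,"gripper":0.1},{"dx":9.14,"dy":-4.07,"dz":0,"rx":0,"ry":0,"rz":0,"gripper":0.1}])

```text
clock: 12.05
ee_pos: [444.3, -1.8, 53.8]
orientation: [[0.406, 0.914, 0.0], [0.914, -0.406, -0.0], [0.0, 0.0, -1.0]]
contact_force: [1.5, 3.3, 3.9]
gripper_width: 0.199
finger_force: 50.0
```

```bash
python3 f.py; python3 - <<'E'
from h import *
p,d,i=cap("wrist"); cv2.imwrite("pics/w2.png",p[...,::-1])
E
```

```text
press 5.83 [  1.08   2.71   4.09 443.98  -1.73  53.75] 12.25
```

View pics/w2.png

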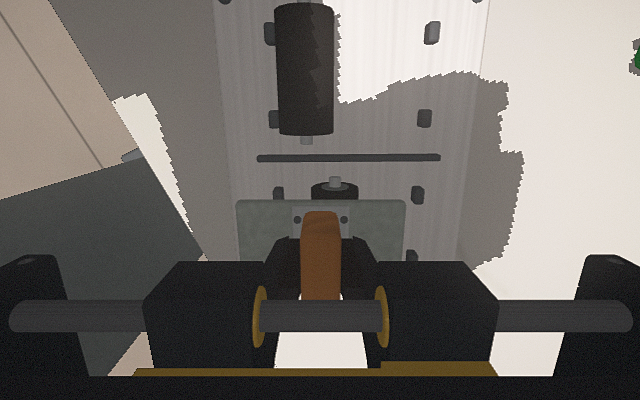

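The picture shows the roller's axle end at (334,183), moved from the near posts (278) towards the far posts (417), so it is rolling with the board. The press force stays near 6 N, so this roller looks round so far.

>>> apply_moves(rows=[{"dx":1.95,"dy":-0.54,"dz":0,"rx":0,"ry":0,"rz":0,"gripper":0.1},{"dx":3.78,"dy":-1.36,"dz":0,"rx":0,"ry":0,"rz":0,"gripper":0.1},{"dx":5.6,"dy":-2.17,"dz":0,"rx":0,"ry":0,"rz":0,"gripper":0.1},{"dx":7.43,"dy":-2.98,"dz":0,"rx":0,"ry":0,"rz":0,"gripper":0.1},{"dx":9.26,"dy":-3.8,"dz":0,"rx":0,"ry":0,"rz":0,"gripper":0.1},{"dx":11.08,"dy":-4.61,"dz":0,"rx":0,"ry":0,"rz":0,"gripper":0.1},{"dx":12.91,"dy":-5.42,"dz":0,"rx":0,"ry":0,"rz":0,"gripper":0.1},{"dx":12.91,"dy":-5.42,"dz":0,"rx":0,"ry":0,"rz":0,"gripper":0.1}])

```text
clock: 13.1
ee_pos: [457.1, -7.3, 53.8]
orientation: [[0.406, 0.914, 0.0], [0.914, -0.406, -0.0], [-0.0, 0.0, -1.0]]
contact_force: [0.9, 1.0, 4.9]
gripper_width: 0.203
finger_force: 50.0
```

```bash
python3 f.py
```

```text
press 6.47 [ 6.6000e-01 -1.5000e-01  4.7300e+00  4.5686e+02 -7.1900e+00  5.3750e+01] 13.3
```

>>> apply_moves(rows=[{"dx":1.83,"dy":-0.81,"dz":0,"rx":0,"ry":0,"rz":0,"gripper":0.1},{"dx":3.66,"dy":-1.63,"dz":0,"rx":0,"ry":0,"rz":0,"gripper":0.1},{"dx":5.5,"dy":-2.4,"dz":0,"rx":0,"ry":0,"rz":0,"gripper":0.1},{"dx":7.35,"dy":-3.2,"dz":0,"rx":0,"ry":0,"rz":0,"gripper":0.1},{"dx":9.2,"dy":-4.0,"dz":0,"rx":0,"ry":0,"rz":0,"gripper":0.1},{"dx":11.03,"dy":-4.8,"dz":0,"rx":0,"ry":0,"rz":0,"gripper":0.1},{"dx":12.86,"dy":-5.6,"dz":0,"rx":0,"ry":0,"rz":0,"gripper":0.1},{"dx":14.7,"dy":-6.4,"dz":0,"rx":0,"ry":0,"rz":0,"gripper":0.1},{"dx":16.53,"dy":-7.2,"dz":0,"rx":0,"ry":0,"rz":0,"gripper":0.1},{"dx":18.37,"dy":-8,"dz":0,"rx":0,"ry":0,"rz":0,"gripper":0.1},{"dx":18.37,"dy":-8,"dz":0,"rx":0,"ry":0,"rz":0,"gripper":0.1}])

```text
clock: 14.4
ee_pos: [475.5, -15.3, 53.7]
orientation: [[0.406, 0.914, 0.0], [0.914, -0.406, -0.0], [-0.0, 0.0, -1.0]]
contact_force: [0.4, 0.4, 5.9]
gripper_width: 0.199
finger_force: 50.0
```

```bash
python3 f.py
```

```text
press 6.25 [ 1.0000e-01 -1.3000e-01  4.5100e+00  4.7524e+02 -1.5200e+01  5.3740e+01] 14.6
```

>>> apply_moves(rows=[{"dx":1.83,"dy":-0.81,"dz":0,"rx":0,"ry":0,"rz":0,"gripper":0.1},{"dx":3.66,"dy":-1.63,"dz":0,"rx":0,"ry":0,"rz":0,"gripper":0.1},{"dx":5.5,"dy":-2.4,"dz":0,"rx":0,"ry":0,"rz":0,"gripper":0.1},{"dx":7.35,"dy":-3.2,"dz":0,"rx":0,"ry":0,"rz":0,"gripper":0.1},{"dx":9.2,"dy":-4.0,"dz":0,"rx":0,"ry":0,"rz":0,"gripper":0.1},{"dx":11.03,"dy":-4.8,"dz":0,"rx":0,"ry":0,"rz":0,"gripper":0.1},{"dx":12.86,"dy":-5.6,"dz":0,"rx":0,"ry":0,"rz":0,"gripper":0.1},{"dx":14.7,"dy":-6.4,"dz":0,"rx":0,"ry":0,"rz":0,"gripper":0.1},{"dx":16.53,"dy":-7.2,"dz":0,"rx":0,"ry":0,"rz":0,"gripper":0.1},{"dx":18.37,"dy":-8,"dz":0,"rx":0,"ry":0,"rz":0,"gripper":0.1},{"dx":20.2,"dy":-8.8,"dz":0,"rx":0,"ry":0,"rz":0,"gripper":0.1},{"dx":22,"dy":-9.6,"dz":0,"rx":0,"ry":0,"rz":0,"gripper":0.1},{"dx":22,"dy":-9.6,"dz":0,"rx":0,"ry":0,"rz":0,"gripper":0.1},{"dx":22,"dy":-9.6,"dz":0,"rx":0,"ry":0,"rz":0,"gripper":0.1}])

```text
clock: 16.0
ee_pos: [497.2, -24.8, 53.7]
orientation: [[0.406, 0.914, 0.0], [0.914, -0.406, -0.0], [0.0, 0.0, -1.0]]
contact_force: [-0.3, -0.2, 4.3]
gripper_width: 0.201
finger_force: 50.0
```

```bash
python3 f.py
```

```text
press 5.71 [ 1.0000e-02 -6.0000e-01  3.9700e+00  4.9715e+02 -2.4730e+01  5.3740e+01] 16.2
```

>>> apply_moves(rows=[{"dx":0,"dy":0,"dz":0.5,"rx":0,"ry":0,"rz":0,"gripper":0.1},{"dx":0,"dy":0,"dz":3,"rx":0,"ry":0,"rz":0,"gripper":0.1},{"dx":0,"dy":0,"dz":15,"rx":0,"ry":0,"rz":0,"gripper":0.1},{"dx":0,"dy":0,"dz":40,"rx":0,"ry":0,"rz":0,"gripper":0.1},{"dx":-15,"dy":38,"dz":40,"rx":0,"ry":0,"rz":0,"gripper":0.1},{"dx":-31,"dy":80,"dz":40,"rx":0,"ry":0,"rz":0,"gripper":0.1},{"dx":-43,"dy":110,"dz":40,"rx":0,"ry":0,"rz":0,"gripper":0.1},{"dx":-46,"dy":118,"dz":30,"rx":0,"ry":0,"rz":0,"gripper":0.1},{"dx":-46,"dy":118,"dz":18,"rx":0,"ry":0,"rz":0,"gripper":0.1},{"dx":-46,"dy":118,"dz":9,"rx":0,"ry":0,"rz":0,"gripper":0.1},{"dx":-46,"dy":118,"dz":5,"rx":0,"ry":0,"rz":0,"gripper":0.1},{"dx":-46,"dy":118,"dz":3,"rx":0,"ry":0,"rz":0,"gripper":0.1},{"dx":-46,"dy":118,"dz":2,"rx":0,"ry":0,"rz":0,"gripper":0.1},{"dx":-46,"dy":118,"dz":1.5,"rx":0,"ry":0,"rz":0,"gripper":0.1},{"dx":-46,"dy":118,"dz":1.5,"rx":0,"ry":0,"rz":0,"gripper":0.1},{"dx":-46,"dy":118,"dz":1.5,"rx":0,"ry":0,"rz":0,"gripper":0.1}])

```text
clock: 17.8
ee_pos: [451.3, 93.2, 55.4]
orientation: [[0.406, 0.914, 0.0], [0.914, -0.406, -0.0], [0.0, 0.0, -1.0]]
contact_force: [-0.1, 0.1, -1.3]
gripper_width: 0.195
finger_force: 50.0
```

```bash
python3 f.py; python3 - <<'E'
from h import *
p,d,i=cap("wrist"); cv2.imwrite("pics/w3.png",p[...,::-1]); W=cloud(d,i)
E
```

```text
press 0.17 [ 3.1000e-01  2.2000e-01 -1.5700e+00  4.5126e+02  9.3270e+01  5.5390e+01] 18.0
```

View pics/w3.png

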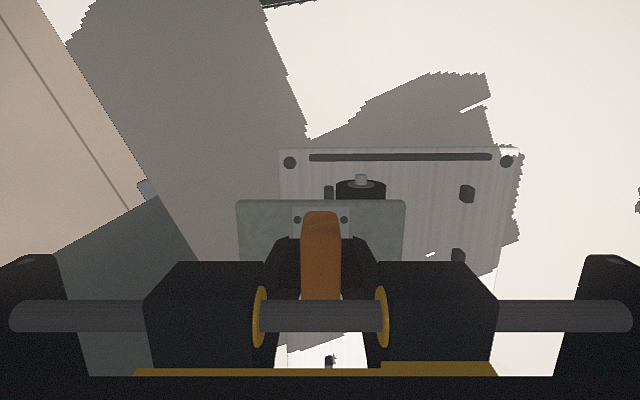

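The board sits over the second roller (axle end at (361,180), board centre at col 320), beside its near posts.

>>> apply_moves(rows=[{"dx":0,"dy":0,"dz":-0.5,"rx":0,"ry":0,"rz":0,"gripper":0.1},{"dx":0,"dy":0,"dz":-1,"rx":0,"ry":0,"rz":0,"gripper":0.1},{"dx":0,"dy":0,"dz":-1.3,"rx":0,"ry":0,"rz":0,"gripper":0.1},{"dx":0,"dy":0,"dz":-1.5,"rx":0,"ry":0,"rz":0,"gripper":0.1},{"dx":0,"dy":0,"dz":-1.5,"rx":0,"ry":0,"rz":0,"gripper":0.1}])

```text
clock: 18.55
ee_pos: [451.3, 93.2, 53.9]
orientation: [[0.406, 0.914, 0.0], [0.914, -0.406, -0.0], [0.0, 0.0, -1.0]]
contact_force: [0.2, 0.1, -0.5]
gripper_width: 0.198
finger_force: 50.0
```

```bash
python3 f.py
```

```text
press 1.62 [ 6.0000e-02  1.0000e-01 -1.2000e-01  4.5126e+02  9.3240e+01  5.3820e+01] 18.75
```

>>> apply_moves(rows=[{"dx":0,"dy":0,"dz":-0.15,"rx":0,"ry":0,"rz":0,"gripper":0.1},{"dx":0,"dy":0,"dz":-0.15,"rx":0,"ry":0,"rz":0,"gripper":0.1},{"dx":1.83,"dy":-0.81,"dz":-0.15,"rx":0,"ry":0,"rz":0,"gripper":0.1},{"dx":3.66,"dy":-1.63,"dz":-0.12,"rx":0,"ry":0,"rz":0,"gripper":0.1},{"dx":5.48,"dy":-2.44,"dz":-0.09,"rx":0,"ry":0,"rz":0,"gripper":0.1},{"dx":7.31,"dy":-3.25,"dz":-0.05,"rx":0,"ry":0,"rz":0,"gripper":0.1},{"dx":7.31,"dy":-3.25,"dz":-0.05,"rx":0,"ry":0,"rz":0,"gripper":0.1}])

```text
clock: 19.45
ee_pos: [459.3, 89.8, 54.3]
orientation: [[0.406, 0.914, 0.002], [0.914, -0.406, -0.0], [0.0, 0.002, -1.0]]
contact_force: [-0.8, -0.1, 7.7]
gripper_width: 0.2
finger_force: 50.0
```

```bash
python3 f.py
```

```text
press 9.5 [ -0.71  -0.81   7.76 459.21  89.82  54.25] 19.65
```

>>> apply_moves(rows=[{"dx":0,"dy":0,"dz":0.2,"rx":0,"ry":0,"rz":0,"gripper":0.1},{"dx":1.83,"dy":-0.81,"dz":0.3,"rx":0,"ry":0,"rz":0,"gripper":0.1},{"dx":3.66,"dy":-1.63,"dz":0.42,"rx":0,"ry":0,"rz":0,"gripper":0.1},{"dx":5.48,"dy":-2.44,"dz":0.55,"rx":0,"ry":0,"rz":0,"gripper":0.1},{"dx":5.48,"dy":-2.44,"dz":0.55,"rx":0,"ry":0,"rz":0,"gripper":0.1}])

```text
clock: 20.15
ee_pos: [464.7, 87.4, 54.7]
orientation: [[0.406, 0.914, 0.001], [0.914, -0.406, -0.0], [0.0, 0.001, -1.0]]
contact_force: [-0.9, -1.2, 7.4]
gripper_width: 0.202
finger_force: 50.0
```

```bash
python3 f.py
```

```text
press 7.81 [-2.1000e-01 -4.9000e-01  6.0700e+00  4.6461e+02  8.7440e+01  5.4680e+01] 20.35
```

>>> apply_moves(rows=[{"dx":1.83,"dy":-0.81,"dz":0.17,"rx":0,"ry":0,"rz":0,"gripper":0.1},{"dx":3.66,"dy":-1.63,"dz":0.31,"rx":0,"ry":0,"rz":0,"gripper":0.1},{"dx":5.48,"dy":-2.44,"dz":0.43,"rx":0,"ry":0,"rz":0,"gripper":0.1},{"dx":7.31,"dy":-3.25,"dz":0.54,"rx":0,"ry":0,"rz":0,"gripper":0.1},{"dx":7.31,"dy":-3.25,"dz":0.54,"rx":0,"ry":0,"rz":0,"gripper":0.1}])

```text
clock: 20.85
ee_pos: [472.0, 84.2, 55.1]
orientation: [[0.406, 0.914, 0.001], [0.914, -0.406, -0.0], [0.0, 0.001, -1.0]]
contact_force: [-0.3, -0.6, 5.5]
gripper_width: 0.203
finger_force: 50.0
```

```bash
python3 f.py
```

```text
press 6.53 [-8.0000e-02 -5.0000e-02  4.7900e+00  4.7189e+02  8.4230e+01  5.5140e+01] 21.05
```

>>> apply_moves(rows=[{"dx":1.83,"dy":-0.81,"dz":0.1,"rx":0,"ry":0,"rz":0,"gripper":0.1},{"dx":3.66,"dy":-1.63,"dz":0.18,"rx":0,"ry":0,"rz":0,"gripper":0.1},{"dx":5.48,"dy":-2.44,"dz":0.24,"rx":0,"ry":0,"rz":0,"gripper":0.1},{"dx":7.31,"dy":-3.25,"dz":0.28,"rx":0,"ry":0,"rz":0,"gripper":0.1},{"dx":7.31,"dy":-3.25,"dz":0.28,"rx":0,"ry":0,"rz":0,"gripper":0.1}])

```text
clock: 21.55
ee_pos: [479.4, 80.9, 55.5]
orientation: [[0.406, 0.914, 0.002], [0.914, -0.406, -0.0], [0.001, 0.001, -1.0]]
contact_force: [-0.6, 0.8, 5.6]
gripper_width: 0.2
finger_force: 50.0
```

```bash
python3 f.py
```

```text
press 7.48 [-3.2000e-01  0.0000e+00  5.7400e+00  4.7928e+02  8.0990e+01  5.5480e+01] 21.75
```

>>> apply_moves(rows=[{"dx":1.83,"dy":-0.81,"dz":0.1,"rx":0,"ry":0,"rz":0,"gripper":0.1},{"dx":3.66,"dy":-1.63,"dz":0.17,"rx":0,"ry":0,"rz":0,"gripper":0.1},{"dx":5.48,"dy":-2.44,"dz":0.22,"rx":0,"ry":0,"rz":0,"gripper":0.1},{"dx":7.31,"dy":-3.25,"dz":0.26,"rx":0,"ry":0,"rz":0,"gripper":0.1},{"dx":7.31,"dy":-3.25,"dz":0.26,"rx":0,"ry":0,"rz":0,"gripper":0.1}])

```text
clock: 22.25
ee_pos: [486.7, 77.7, 55.7]
orientation: [[0.406, 0.914, 0.002], [0.914, -0.406, 0.0], [0.001, 0.001, -1.0]]
contact_force: [0.2, 0.2, 6.1]
gripper_width: 0.204
finger_force: 50.0
```

```bash
python3 f.py
```

```text
press 7.13 [-2.7000e-01  6.2000e-01  5.3900e+00  4.8652e+02  7.7800e+01  5.5690e+01] 22.45
```

>>> apply_moves(rows=[{"dx":1.83,"dy":-0.81,"dz":0.06,"rx":0,"ry":0,"rz":0,"gripper":0.1},{"dx":3.66,"dy":-1.63,"dz":0.1,"rx":0,"ry":0,"rz":0,"gripper":0.1},{"dx":5.48,"dy":-2.44,"dz":0.12,"rx":0,"ry":0,"rz":0,"gripper":0.1},{"dx":7.31,"dy":-3.25,"dz":0.12,"rx":0,"ry":0,"rz":0,"gripper":0.1},{"dx":9.14,"dy":-4.07,"dz":0.11,"rx":0,"ry":0,"rz":0,"gripper":0.1},{"dx":10.97,"dy":-4.88,"dz":0.08,"rx":0,"ry":0,"rz":0,"gripper":0.1},{"dx":10.97,"dy":-4.88,"dz":0.08,"rx":0,"ry":0,"rz":0,"gripper":0.1}])

```text
clock: 23.15
ee_pos: [497.6, 72.9, 55.7]
orientation: [[0.406, 0.914, 0.001], [0.914, -0.406, 0.0], [0.001, 0.001, -1.0]]
contact_force: [1.7, 0.2, 5.8]
gripper_width: 0.2
finger_force: 50.0
```

```bash
python3 f.py
```

```text
press 7.05 [  0.66   0.65   5.31 497.45  72.99  55.73] 23.35
```

>>> apply_moves(rows=[{"dx":1.83,"dy":-0.81,"dz":-0.06,"rx":0,"ry":0,"rz":0,"gripper":0.1},{"dx":3.66,"dy":-1.63,"dz":-0.13,"rx":0,"ry":0,"rz":0,"gripper":0.1},{"dx":5.48,"dy":-2.44,"dz":-0.22,"rx":0,"ry":0,"rz":0,"gripper":0.1},{"dx":7.31,"dy":-3.25,"dz":-0.32,"rx":0,"ry":0,"rz":0,"gripper":0.1},{"dx":9.14,"dy":-4.07,"dz":-0.43,"rx":0,"ry":0,"rz":0,"gripper":0.1},{"dx":9.14,"dy":-4.07,"dz":-0.43,"rx":0,"ry":0,"rz":0,"gripper":0.1}])

```text
clock: 23.95
ee_pos: [506.9, 68.9, 55.5]
orientation: [[0.406, 0.914, 0.002], [0.914, -0.406, 0.0], [0.001, 0.002, -1.0]]
contact_force: [0.6, 1.5, 6.6]
gripper_width: 0.202
finger_force: 50.0
```

```bash
python3 f.py
```

```text
press 8.42 [  1.23   0.86   6.68 506.8   68.91  55.5 ] 24.15
```

>>> apply_moves(rows=[{"dx":1.83,"dy":-0.81,"dz":0,"rx":0,"ry":0,"rz":0,"gripper":0.1},{"dx":3.66,"dy":-1.63,"dz":-0.06,"rx":0,"ry":0,"rz":0,"gripper":0.1},{"dx":5.48,"dy":-2.44,"dz":-0.16,"rx":0,"ry":0,"rz":0,"gripper":0.1},{"dx":7.31,"dy":-3.25,"dz":-0.26,"rx":0,"ry":0,"rz":0,"gripper":0.1},{"dx":9.14,"dy":-4.07,"dz":-0.36,"rx":0,"ry":0,"rz":0,"gripper":0.1},{"dx":9.14,"dy":-4.07,"dz":-0.36,"rx":0,"ry":0,"rz":0,"gripper":0.1}])

```text
clock: 24.75
ee_pos: [516.1, 64.9, 55.1]
orientation: [[0.406, 0.914, 0.002], [0.914, -0.406, 0.0], [0.001, 0.002, -1.0]]
contact_force: [2.0, 2.0, 6.5]
gripper_width: 0.201
finger_force: 50.0
```

```bash
python3 f.py
```

```text
press 7.85 [  1.47   1.36   6.11 515.92  64.89  55.1 ] 24.95
```

>>> apply_moves(rows=[{"dx":1.83,"dy":-0.81,"dz":-0.08,"rx":0,"ry":0,"rz":0,"gripper":0.1},{"dx":3.66,"dy":-1.63,"dz":-0.18,"rx":0,"ry":0,"rz":0,"gripper":0.1},{"dx":5.48,"dy":-2.44,"dz":-0.3,"rx":0,"ry":0,"rz":0,"gripper":0.1},{"dx":7.31,"dy":-3.25,"dz":-0.42,"rx":0,"ry":0,"rz":0,"gripper":0.1},{"dx":9.14,"dy":-4.07,"dz":-0.55,"rx":0,"ry":0,"rz":0,"gripper":0.1},{"dx":9.14,"dy":-4.07,"dz":-0.55,"rx":0,"ry":0,"rz":0,"gripper":0.1}])

```text
clock: 25.55
ee_pos: [525.2, 60.8, 54.5]
orientation: [[0.406, 0.914, 0.002], [0.914, -0.406, 0.0], [0.001, 0.002, -1.0]]
contact_force: [1.0, 1.6, 6.2]
gripper_width: 0.198
finger_force: 50.0
```

```bash
python3 f.py
```

```text
press 7.04 [  1.73   1.27   5.3  525.06  60.87  54.51] 25.75
```

>>> apply_moves(rows=[{"dx":1.83,"dy":-0.81,"dz":-0.1,"rx":0,"ry":0,"rz":0,"gripper":0.1},{"dx":3.66,"dy":-1.63,"dz":-0.2,"rx":0,"ry":0,"rz":0,"gripper":0.1},{"dx":5.48,"dy":-2.44,"dz":-0.3,"rx":0,"ry":0,"rz":0,"gripper":0.1},{"dx":7.31,"dy":-3.25,"dz":-0.37,"rx":0,"ry":0,"rz":0,"gripper":0.1},{"dx":9.14,"dy":-4.07,"dz":-0.4,"rx":0,"ry":0,"rz":0,"gripper":0.1},{"dx":10.05,"dy":-4.5,"dz":-0.4,"rx":0,"ry":0,"rz":0,"gripper":0.1},{"dx":10.05,"dy":-4.5,"dz":-0.4,"rx":0,"ry":0,"rz":0,"gripper":0.1}])

```text
clock: 26.45
ee_pos: [534.7, 56.3, 53.8]
orientation: [[0.406, 0.914, 0.001], [0.914, -0.406, 0.0], [0.001, 0.001, -1.0]]
contact_force: [1.7, 2.8, 5.0]
gripper_width: 0.202
finger_force: 50.0
```

```bash
python3 f.py
```

```text
press 6.64 [  2.32   2.98   4.9  534.6   56.35  53.79] 26.65
```

>>> apply_moves(rows=[{"dx":0,"dy":0,"dz":0.5,"rx":0,"ry":0,"rz":0,"gripper":0.1},{"dx":0,"dy":0,"dz":3,"rx":0,"ry":0,"rz":0,"gripper":0.1},{"dx":0,"dy":0,"dz":20,"rx":0,"ry":0,"rz":0,"gripper":0.1},{"dx":0,"dy":0,"dz":60,"rx":0,"ry":0,"rz":0,"gripper":0.1},{"dx":-54,"dy":-256,"dz":60,"rx":0,"ry":0,"rz":0,"gripper":0.1},{"dx":-54,"dy":-256,"dz":60,"rx":0,"ry":0,"rz":0,"gripper":0.1},{"dx":-54,"dy":-256,"dz":60,"rx":0,"ry":0,"rz":0,"gripper":0.1},{"dx":-54,"dy":-256,"dz":60,"rx":0,"ry":0,"rz":0,"gripper":0.1},{"dx":-54,"dy":-256,"dz":60,"rx":0,"ry":0,"rz":0,"gripper":0.1},{"dx":-54,"dy":-256,"dz":60,"rx":0,"ry":0,"rz":0,"gripper":0.1},{"dx":-54,"dy":-256,"dz":60,"rx":0,"ry":0,"rz":0,"gripper":0.1},{"dx":-54,"dy":-256,"dz":25,"rx":0,"ry":0,"rz":0,"gripper":0.1},{"dx":-54,"dy":-256,"dz":-10,"rx":0,"ry":0,"rz":0,"gripper":0.1},{"dx":-54,"dy":-256,"dz":-28,"rx":0,"ry":0,"rz":0,"gripper":0.1},{"dx":-54,"dy":-256,"dz":-35,"rx":0,"ry":0,"rz":0,"gripper":0.1},{"dx":-54,"dy":-256,"dz":-38,"rx":0,"ry":0,"rz":0,"gripper":0.1},{"dx":-54,"dy":-256,"dz":-39,"rx":0,"ry":0,"rz":0,"gripper":0.1},{"dx":-54,"dy":-256,"dz":-39.5,"rx":0,"ry":0,"rz":0,"gripper":0.1},{"dx":-54,"dy":-256,"dz":-39.5,"rx":0,"ry":0,"rz":0,"gripper":0.1}])

```text
clock: 28.55
ee_pos: [480.7, -199.8, 14.9]
orientation: [[0.406, 0.914, 0.001], [0.914, -0.406, -0.001], [-0.0, 0.001, -1.0]]
contact_force: [-0.1, 0.5, -1.5]
gripper_width: 0.202
finger_force: 50.0
```

Lower the last bit, release and rise.

>>> apply_moves(rows=[{"dx":0,"dy":0,"dz":-0.2,"rx":0,"ry":0,"rz":0,"gripper":0.1},{"dx":0,"dy":0,"dz":-0.4,"rx":0,"ry":0,"rz":0,"gripper":0.1},{"dx":0,"dy":0,"dz":-0.4,"rx":0,"ry":0,"rz":0,"gripper":0.1},{"dx":0,"dy":0,"dz":-0.4,"rx":0,"ry":0,"rz":0,"gripper":0.3},{"dx":0,"dy":0,"dz":-0.4,"rx":0,"ry":0,"rz":0,"gripper":0.5},{"dx":0,"dy":0,"dz":-0.4,"rx":0,"ry":0,"rz":0,"gripper":0.5},{"dx":0,"dy":0,"dz":-0.4,"rx":0,"ry":0,"rz":0,"gripper":0.5},{"dx":0,"dy":0,"dz":-0.4,"rx":0,"ry":0,"rz":0,"gripper":0.5},{"dx":0,"dy":0,"dz":20,"rx":0,"ry":0,"rz":0,"gripper":0.5},{"dx":0,"dy":0,"dz":60,"rx":0,"ry":0,"rz":0,"gripper":0.5},{"dx":0,"dy":0,"dz":100,"rx":0,"ry":0,"rz":0,"gripper":0.5},{"dx":0,"dy":0,"dz":140,"rx":0,"ry":0,"rz":0,"gripper":0.5},{"dx":-10,"dy":180,"dz":185,"rx":0,"ry":0,"rz":0,"gripper":0.5},{"dx":-10,"dy":180,"dz":185,"rx":0,"ry":0,"rz":0,"gripper":0.5},{"dx":-10,"dy":180,"dz":185,"rx":0,"ry":0,"rz":0,"gripper":0.5},{"dx":-10,"dy":180,"dz":185,"rx":0,"ry":0,"rz":0,"gripper":0.5},{"dx":-10,"dy":180,"dz":185,"rx":0,"ry":0,"rz":0,"gripper":0.5},{"dx":-10,"dy":180,"dz":185,"rx":0,"ry":0,"rz":0,"gripper":0.5},{"dx":-10,"dy":180,"dz":185,"rx":0,"ry":0,"rz":0,"gripper":0.5}])

```text
clock: 30.45
ee_pos: [470.4, -20.6, 198.8]
orientation: [[0.407, 0.914, -0.001], [0.914, -0.407, -0.0], [-0.0, -0.0, -1.0]]
contact_force: [-0.4, 0.2, -0.0]
gripper_width: 0.5
finger_force: 0.0
```

```bash
python3 - <<'E'
from h import *
p,d,i=cap("wrist");W=cloud(d,i);s=arm.get_state();print(s["clock"],s["ee_pos"],s["gripper_width"])
cv2.imwrite("pics/w4.png",p[...,::-1])
c=np.array([478.1,31.25]);y=-.4187;R=np.array([[np.cos(y),np.sin(y)],[-np.sin(y),np.cos(y)]])
L=(W[...,:2]-c)@R.T
for n,sg in (("up",1),("low",-1)):
    m=(W[...,2]>32)&(W[...,2]<46)&(abs(L[...,0])<45)&(abs(L[...,1]-45*sg)<42)
    w=W[m];r=cv2.minAreaRect(w[:,:2].astype(np.float32));print(n,len(w),np.percentile(w[:,2],98),r,R@(np.array(r[0])-c),R@(w[w[:,2]>37][:,:2].mean(0)-c))
P,D,I=cap("scene");WS=cloud(D,I)
m=(WS[...,2]>4)&(np.hypot(WS[...,0]-480,WS[...,1]+200)<70)&(WS[...,2]<60);print("board",cv2.minAreaRect(WS[m][:,:2].astype(np.float32)),np.percentile(WS[m][:,2],[20,50,98]))
E
```

```text
30.5 [470.40320833 -20.79250691 198.73730158] 0.5024189860193281
up 1903 40.344500474667875 ((515.785888671875, 65.06649780273438), (60.49618148803711, 27.02748680114746), 66.92848205566406) [20.68163782 46.21743811] [20.47118168 47.25522095]
low 1366 40.207744596993074 ((478.6880187988281, -17.485492706298828), (60.85962677001953, 24.54718780517578), 65.66568756103516) [ 20.35176473 -44.28656329] [ 20.28764811 -43.15147145]
board ((469.6440734863281, -197.09915161132812), (52.53000259399414, 111.7691879272461), 67.49784851074219) [ 6.68342842  8.39503095 42.82403511]
```

View pics/w4.png

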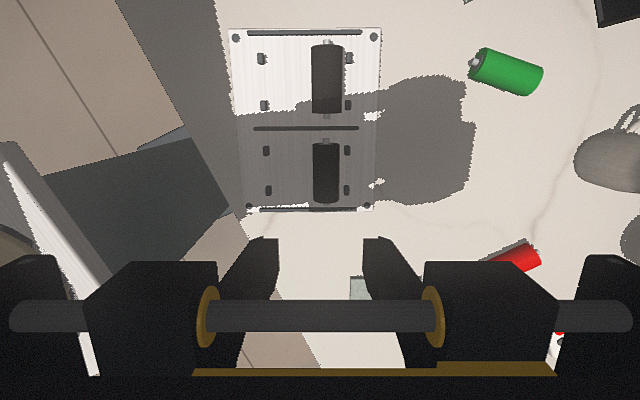

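The picture shows the plate with both rollers at the far posts, oval at (327,78) and round at (325,172). A finger gap is free between the posts, and the board lies flat on the counter below. Next is gripping the oval one.

>>> apply_moves(grip_force=12, rows=[{"dx":45,"dy":84.5,"dz":-40,"rx":0,"ry":0,"rz":0,"gripper":0.52},{"dx":45,"dy":84.5,"dz":-80,"rx":0,"ry":0,"rz":0,"gripper":0.52},{"dx":45,"dy":84.5,"dz":-110,"rx":0,"ry":0,"rz":0,"gripper":0.52},{"dx":45,"dy":84.5,"dz":-110,"rx":0,"ry":0,"rz":0,"gripper":0.52},{"dx":45,"dy":84.5,"dz":-110,"rx":0,"ry":0,"rz":0,"gripper":0.52},{"dx":45,"dy":84.5,"dz":-125,"rx":0,"ry":0,"rz":0,"gripper":0.52},{"dx":45,"dy":84.5,"dz":-145,"rx":0,"ry":0,"rz":0,"gripper":0.52},{"dx":45,"dy":84.5,"dz":-160,"rx":0,"ry":0,"rz":0,"gripper":0.52},{"dx":45,"dy":84.5,"dz":-172,"rx":0,"ry":0,"rz":0,"gripper":0.52},{"dx":45,"dy":84.5,"dz":-180,"rx":0,"ry":0,"rz":0,"gripper":0.52},{"dx":45,"dy":84.5,"dz":-183,"rx":0,"ry":0,"rz":0,"gripper":0.52},{"dx":45,"dy":84.5,"dz":-183.5,"rx":0,"ry":0,"rz":0,"gripper":0.52},{"dx":45,"dy":84.5,"dz":-183.5,"rx":0,"ry":0,"rz":0,"gripper":0.4},{"dx":45,"dy":84.5,"dz":-183.5,"rx":0,"ry":0,"rz":0,"gripper":0.25},{"dx":45,"dy":84.5,"dz":-183.5,"rx":0,"ry":0,"rz":0,"gripper":0.2},{"dx":45,"dy":84.5,"dz":-183.5,"rx":0,"ry":0,"rz":0,"gripper":0.2},{"dx":45,"dy":84.5,"dz":-183.5,"rx":0,"ry":0,"rz":0,"gripper":0.2},{"dx":45,"dy":84.5,"dz":-183.5,"rx":0,"ry":0,"rz":0,"gripper":0.2}])

```text
clock: 32.35
ee_pos: [515.5, 64.8, 16.0]
orientation: [[0.406, 0.914, 0.001], [0.914, -0.406, -0.0], [0.0, 0.001, -1.0]]
contact_force: [-1.4, 0.0, 5.8]
gripper_width: 0.336
finger_force: 12.0
```

>>> apply_moves(grip_force=20, rows=[{"dx":0,"dy":0,"dz":2,"rx":0,"ry":0,"rz":0,"gripper":0.2},{"dx":0,"dy":0,"dz":12,"rx":0,"ry":0,"rz":0,"gripper":0.2},{"dx":0,"dy":0,"dz":40,"rx":0,"ry":0,"rz":0,"gripper":0.2},{"dx":0,"dy":0,"dz":80,"rx":0,"ry":0,"rz":0,"gripper":0.2},{"dx":0,"dy":0,"dz":110,"rx":0,"ry":0,"rz":0,"gripper":0.2},{"dx":20,"dy":100,"dz":120,"rx":0,"ry":0,"rz":0.1,"gripper":0.2},{"dx":20,"dy":100,"dz":120,"rx":0,"ry":0,"rz":0.2,"gripper":0.2},{"dx":20,"dy":100,"dz":120,"rx":0,"ry":0,"rz":0.3,"gripper":0.2},{"dx":20,"dy":100,"dz":120,"rx":0,"ry":0,"rz":0.3,"gripper":0.2},{"dx":20,"dy":100,"dz":120,"rx":0,"ry":0,"rz":0.3,"gripper":0.2}])

```text
clock: 33.35
ee_pos: [535.0, 164.3, 135.7]
orientation: [[0.121, 0.993, -0.001], [0.993, -0.121, -0.0], [-0.0, -0.001, -1.0]]
contact_force: [0.1, -0.8, -1.1]
gripper_width: 0.337
finger_force: 20.0
```

```bash
python3 - <<'E'
from h import *
p,d,i=cap("wrist");W=cloud(d,i);s=arm.get_state();print(s["clock"],s["ee_pos"],s["gripper_width"],s["finger_force"])
cv2.imwrite("pics/w5.png",p[...,::-1])
m=(W[...,2]>25)&(W[...,2]<45)&(np.hypot(W[...,0]-557,W[...,1]-247)<110);m[230:]=False
print(m.sum(),cv2.minAreaRect(W[m][:,:2].astype(np.float32)))
W0=np.load("s0.npz")["W"];m=(W0[...,2]>26)&(W0[...,2]<42)&(np.hypot(W0[...,0]-557,W0[...,1]-247)<110)
print(m.sum(),cv2.minAreaRect(W0[m][:,:2].astype(np.float32)))
E
```

```text
33.4 [535.13672604 163.96926395 135.69969482] 0.3343592867818635 19.997553527355194
3745 ((561.3854370117188, 259.7822265625), (117.59229278564453, 150.5769805908203), 74.32274627685547)
457 ((558.9274291992188, 258.4033203125), (125.00364685058594, 151.12823486328125), 74.66963195800781)
```

View pics/w5.png

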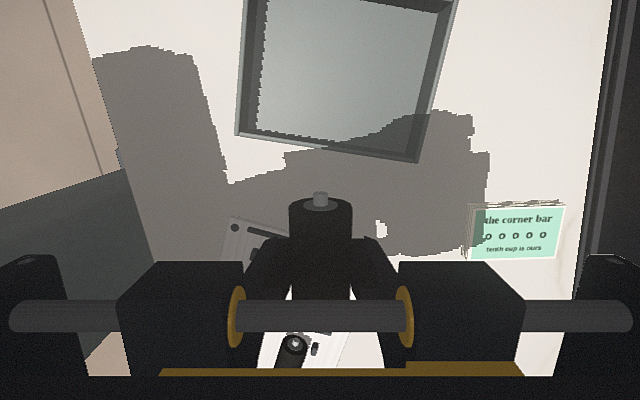

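The picture shows the oval roller held at (320,215) and the empty tray ahead, its near wall from (237,135) to (418,160). The round roller is still on the plate.

>>> apply_moves(rows=[{"dx":25,"dy":94,"dz":-30,"rx":0,"ry":0,"rz":-0.15,"gripper":0.2},{"dx":25,"dy":94,"dz":-30,"rx":0,"ry":0,"rz":-0.15,"gripper":0.2},{"dx":25,"dy":94,"dz":-30,"rx":0,"ry":0,"rz":-0.15,"gripper":0.2},{"dx":25,"dy":94,"dz":-60,"rx":0,"ry":0,"rz":-0.15,"gripper":0.2},{"dx":25,"dy":94,"dz":-90,"rx":0,"ry":0,"rz":-0.15,"gripper":0.2},{"dx":25,"dy":94,"dz":-108,"rx":0,"ry":0,"rz":-0.15,"gripper":0.2},{"dx":25,"dy":94,"dz":-118,"rx":0,"ry":0,"rz":-0.15,"gripper":0.2},{"dx":25,"dy":94,"dz":-122,"rx":0,"ry":0,"rz":-0.15,"gripper":0.2},{"dx":25,"dy":94,"dz":-124,"rx":0,"ry":0,"rz":-0.15,"gripper":0.2},{"dx":25,"dy":94,"dz":-124,"rx":0,"ry":0,"rz":-0.15,"gripper":0.2},{"dx":25,"dy":94,"dz":-124,"rx":0,"ry":0,"rz":-0.15,"gripper":0.2}])

```text
clock: 34.5
ee_pos: [560.8, 258.7, 12.5]
orientation: [[0.265, 0.964, 0.001], [0.964, -0.265, 0.0], [0.001, 0.001, -1.0]]
contact_force: [-0.4, -0.0, -0.8]
gripper_width: 0.33
finger_force: 20.0
```

>>> apply_moves(rows=[{"dx":0,"dy":0,"dz":-1,"rx":0,"ry":0,"rz":0,"gripper":0.2},{"dx":0,"dy":0,"dz":-1.8,"rx":0,"ry":0,"rz":0,"gripper":0.2},{"dx":0,"dy":0,"dz":-1.8,"rx":0,"ry":0,"rz":0,"gripper":0.2},{"dx":0,"dy":0,"dz":-1.8,"rx":0,"ry":0,"rz":0,"gripper":0.36},{"dx":0,"dy":0,"dz":-1.8,"rx":0,"ry":0,"rz":0,"gripper":0.45},{"dx":0,"dy":0,"dz":-1.8,"rx":0,"ry":0,"rz":0,"gripper":0.5},{"dx":0,"dy":0,"dz":-1.8,"rx":0,"ry":0,"rz":0,"gripper":0.5},{"dx":0,"dy":0,"dz":-1.8,"rx":0,"ry":0,"rz":0,"gripper":0.5},{"dx":0,"dy":0,"dz":30,"rx":0,"ry":0,"rz":0,"gripper":0.5},{"dx":0,"dy":0,"dz":80,"rx":0,"ry":0,"rz":0,"gripper":0.5},{"dx":0,"dy":0,"dz":130,"rx":0,"ry":0,"rz":0,"gripper":0.5},{"dx":0,"dy":0,"dz":200,"rx":0,"ry":0,"rz":0,"gripper":0.5},{"dx":0,"dy":0,"dz":200,"rx":0,"ry":0,"rz":0,"gripper":0.5},{"dx":0,"dy":-70,"dz":200,"rx":0,"ry":0,"rz":0,"gripper":0.5},{"dx":0,"dy":-70,"dz":200,"rx":0,"ry":0,"rz":0,"gripper":0.5},{"dx":0,"dy":-70,"dz":200,"rx":0,"ry":0,"rz":0,"gripper":0.5},{"dx":0,"dy":-70,"dz":200,"rx":0,"ry":0,"rz":0,"gripper":0.5}])

```text
clock: 36.2
ee_pos: [560.4, 188.9, 211.7]
orientation: [[0.265, 0.964, -0.0], [0.964, -0.265, 0.0], [0.0, -0.0, -1.0]]
contact_force: [-0.2, -0.8, -0.5]
gripper_width: 0.501
finger_force: 0.0
```

```bash
python3 - <<'E'
from h import *
p,d,i=cap("wrist");P,_,_=cap("scene");s=arm.get_state();print(s["clock"],s["ee_pos"],s["gripper_width"])
W=cloud(d,i); m=(W[...,2]>10)&(W[...,2]<40)&(np.hypot(W[...,0]-560,W[...,1]-259)<45)
print(m.sum(),np.percentile(W[m][:,2],98),cv2.minAreaRect(W[m][:,:2].astype(np.float32)))
cv2.imwrite("pics/end.png",np.vstack([cv2.resize(p,(480,300)),cv2.resize(P,(480,300))])[...,::-1])
E
```

```text
36.3 [560.27347685 189.69314328 211.54926667] 0.5031313265203594
1740 32.361645204808994 ((560.4808959960938, 259.1898193359375), (71.42456817626953, 29.32187271118164), 74.40316772460938)
```

View pics/end.png

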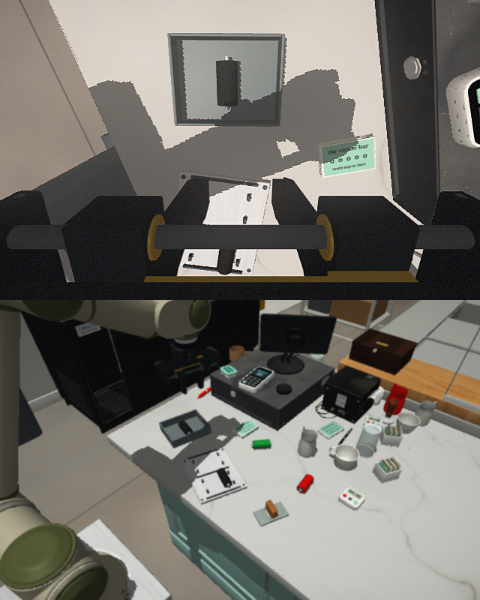

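The picture shows the oval roller lying in the tray (228,83), the round one on the plate, the board flat at (270,512), and the bystanders unmoved.

```bash
python3 -c "
from workcell import arm; print(arm.job_done())"
```

```text
the job is handed in; nothing more can be done
None
```

The job is handed in at about 36 s on the robot's clock: both rollers were rolled near to far with measured board force below 10 N, the oval one (+y lane, rose about 2 mm mid-roll) is in the reject tray, the true-running one is still on the plate, the board lies flat on the counter, and the bystanders look unmoved; no pass/fail verdict came back.

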